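# Shim the rocking griddle

## Task

The countertop griddle rocks because its front-left foot hangs a few millimetres clear of the counter. Slide the tapered shim, nose first and flat on the counter, under the middle of that foot until you feel it grip snugly, without driving it hard, and let go of it; then lean on that corner of the griddle with about a kilo to check that it no longer dips, and take your hand away, leaving everything else where it stands.

Things in the scene. Friction and masses are not known exactly. Their poses are not given: they have to be found in the camera images.
- griddle: Steel countertop griddle, 380 mm deep (x, front to -x), 350 wide (y, left +y); origin: footprint centre at counter level. Round legs at x +-160, y +-150 mm; casing sides at y +-175, underside 70, front rim 184, splash guards (back; sides behind x = -80) 235 mm up. Too heavy to slide. The front-left foot (-160, +150) hangs 3 to 7.5 mm clear; slide the shim in from the left, along -y
- foot (a point): Point on the counter straight below the centre of the hanging front-left foot (it tells nothing of the gap, which differs each time). The foot is a black rubber dome, 36 mm across, rounded below; its rubber gives about 0.05 mm per newton
- corner (a point): Point on the flat steel corner of the griddle's top, above the hanging foot and 184 mm over the counter, some 20 mm or more inside the edges of this flat. Press straight down here; about 4 N rocks the unshimmed griddle
- rock (a joint): How far the griddle has rocked down on that corner, rad; 0 as it stands, 0.022 (5 mm at the foot) at most
- shim: Tapered black plastic shim 220 mm long (x), 36 wide (y), flat below; thickness grows evenly from 2 mm at the nose (x = +110) to 16 at the heel (x -110). Origin: centre of underside. Some 80 g, flat on the counter, nose towards the griddle. Grip it across near the heel (x about -88), clear of the casing. Once the foot bears, the push grows about 1 N per mm; snug when it takes 6 to 12 N to push on
- bottle: Red sauce squeeze bottle, 56 mm across, 165 mm high, standing; origin at the centre of its underside. Leave alone
- shaker: Aluminium seasoning shaker, 72 mm across, 106 mm high, standing; origin at the centre of its underside. Leave alone
- dome: Steel melting dome with a knob, 170 mm across, 100 mm high, standing on its rim; origin at the centre of its underside. Leave alone
Mind the look-alikes: they are no part of the job. There is more than one size of the shim; the one meant has the size given above.

How it is judged (in metres and radians):
On the way, in this order (a step that is already met when the one before it is completed fails the run):
1. the shim lies flat under the middle of the hanging foot, the foot bears on it snugly, and it has been let go (contact force between shim and griddle between 2 and 16 N and y of foot in the frame of shim between -0.014 and 0.014 m and x of foot in the frame of shim between -0.06 and 0.105 m and contact force between the fingers and shim below 0.1 N and angle between shim's own z axis and vertical below 0.03 rad), for 0.2 s.
2. the fingers press the griddle with more than 5 N and the corner does not dip (contact force between the fingers and griddle above 5 N and value of joint rock below 0.008 rad and horizontal distance between the grasp point and corner below 0.05 m and contact force between the fingers and shim below 0.1 N), for 0.2 s.
At the end, for the whole second after the job is handed in: The shim lies flat (within 0.03 rad) on the counter, let go and at rest, its middle line within 14 mm of the centre of the hanging foot, and the foot bears on it with 2 to 16 N; the griddle stands unrocked (below 0.004 rad) (contact force between shim and griddle between 2 and 16 N and y of foot in the frame of shim between -0.014 and 0.014 m and x of foot in the frame of shim between -0.06 and 0.105 m and angle between shim's own z axis and vertical below 0.03 rad and value of joint rock below 0.004 rad and linear speed of shim below 0.01 m/s); the robot touches nothing.
It fails at once if the shim is driven hard: the foot and the shim press on each other with more than 45 N (contact force between shim and griddle above 45 N).
It fails at once if the robot pushes on the griddle with more than 45 N (contact force between the arm and griddle above 45 N).
It fails at once if the bottle, the shaker or the dome is moved by more than 20 mm (distance of any of bottle, shaker, dome from where it was at the start of the episode above 0.02 m).
It also fails if it takes over 61 s, if anything falls off the work surface, if the arm or the gripper's body presses on something with over 40 N, if the wrist force passes 120 N, or if a joint passes its speed limit or range.

## Robot

A 7-joint arm with a two-finger parallel gripper is mounted at the origin on the work surface. World frame = base frame: x ahead of the robot, y to its left, z up, the work surface at z = 0. Lengths are in m, angles in degrees, forces in N, time in s.
With the tool pointing down it reaches from about 0.4 to 0.85 m from the base axis. Payload 10.4 kg.
Tool frame: the origin (TCP) lies midway between the tips of the shut fingers; the grasp point (between the pads) lies 19 mm behind it; z points along the fingers, y is the line along which they close (so a half turn about z gives the same grasp; the last joint's range is limited). The gripper opens to 85 mm and grips with 20 to 120 N. Pads are 22 mm wide; open, the fingers measure 114 mm over their backs; the gripper's body (76 mm by 85 mm) begins 54 mm behind the grasp point. The pads swing forward as they close: fully open they stand 13 mm farther back than shut.
Start: joints at [-69.477, 19.034, -3.707, 83.658, 1.238, 77.344, -5.071], TCP at [0.232, 0.58, 0.231] pointing down, gripper open.
Joint ranges: [-148.97, 148.97], [-28.65, 121.19], [-84.17, 76.75], [9.2, 138.47], [-72.65, 252.65], [3.7, 117.97], [-149.18, 149.18]. Speed limits (degrees/s): [127.2, 127.2, 159.86, 159.86, 180, 180, 180].

## Interface

Orientations are given as a 3x3 rotation matrix whose columns are the frame's x, y, z axes.
In Python, from workcell import arm gives the robot as it stands.
- The arm moves only by the tool drive_tool, never from a script. Its argument "commands" is a list of rows, each a list of 7 numbers: the turn, a rotation vector about the tool's x, y, z each as a share of pi/2 rad, from -1 to 1, then the shift along the tool's x, y, z each as a share of 1 m, from -1 to 1, then the closure, from -1 (fully open) to 1 (shut), so that 0 is half open. A call has 1 to 5 rows; each row is the pose to reach, as a shift and turn from the pose commanded when the call began, along the tool's axes at that moment; what a row does not reach only later rows make up. A row lasts 1/8 s, in which the tool goes at most 62.5 mm and 10.7 degrees, less where a joint would pass 70% of its speed; a pose out of reach is approached as far as the arm can. A call with a number of a shift or a turn outside -1 to 1 is refused whole. A call with a gripper value outside its range is refused whole. The fingers move at their own pace and stop on an object; "newtons" is the grip in N (left out, the last holds). Time passes only in rows, so rows that repeat a pose let the fingers close. It gives the time, the measured TCP pose, the force, the opening and the grip force at its end, in the units of the state.
- arm.observe(): the state, without advancing time (a new reading comes with each control period).
- arm.camera(name): name is "side" or "top"; returns (picture, depth): 480x640x3 uint8, red, green, blue; 480x640 float32, m along the optical axis (not along the pixel's ray), 0 where there is no reading.
- arm.calibration(name): a dict with "fx", "fy", "cx", "cy" (pixels), "position" and "orientation" of the camera in the world. Camera axes: x right, y up, looking along -z (the intrinsics and any distortion apply to the point x, -y, -z); pixel columns grow to the right and rows downward; lengths in m; the calibration is good to about 2 mm. A picture is of the moment at which its call begins. calibration takes no time and is no camera call.
- arm.close_job(): hands the job in; it is judged then, once.
The state is a dict: "time": time; "joints": joint angles; "joint_velocities": joint speeds; "effort": joint torques, N m; "tcp_pos": TCP position; "tool_rot": TCP orientation; "ft_force": force on the tool from outside, world axes, zero at the start; "wrist_torque": the same for the moment, N m; "finger_gap": finger opening in m; "grasp_force": force on a finger pad.
Only numpy, scipy, OpenCV 4.12 (cv2) and the standard library are available. Lean on these libraries where they do the work, as an engineer would, in place of code of your own. Each camera call takes 0.05 s, during which the arm holds its last target. There are 200 camera calls.

## Working session

There is one attempt and no reset: what is moved stays moved. The work goes in short steps, Python scripts to look and compute and a tool call to move; the robot and the scene stay as the last step left them, time stands still between calls to the robot, and variables do not carry over. Pictures are saved under pics/ and viewed, at most 10 in all, crops included, and the job is handed in when it is done.

Besides the shell and the picture viewer there is one more tool, called as name(argument=value, ...) on one line, values as JSON. drive_tool: Moves the arm, as the interface text tells. Its arguments: {"type":"object","properties":{"commands":{"type":"array"},"newtons":{"type":"number"}},"required":["commands"]}

```bash
mkdir -p pics; cat > h.py <<'E'
import numpy as np, cv2
from workcell import arm
def shot(n):
    p,d=arm.camera(n); return p,d,arm.calibration(n)
def pts(d,c):
    v,u=np.mgrid[0:480,0:640]; 
    P=np.stack([(u-c['cx'])/c['fx']*d,-(v-c['cy'])/c['fy']*d,-d],-1)
    return P@np.array(c['orientation']).T+np.array(c['position'])
E
python3 - <<'E'
from h import *
for n in('top','side'):
    p,d,c=shot(n); print(n,c); cv2.imwrite(f'pics/{n}0.png',p[...,::-1]); np.savez(f'{n}0.npz',p=p,d=d)
s=arm.observe(); print(s)
E
```

```text
top {'fx': 526.3532636633405, 'fy': 526.3532636633405, 'cx': 316.7953775772969, 'cy': 239.08046250950153, 'position': array([0.19809755, 0.0799946 , 1.45309003]), 'orientation': array([[ 0.01902056,  0.97646357, -0.21484207],
       [-0.99981706,  0.0190099 , -0.00211604],
       [ 0.00201789,  0.21484301,  0.97664651]])}
side {'fx': 558.6577868657702, 'fy': 558.6577868657702, 'cx': 317.3226748752242, 'cy': 246.4441619307296, 'position': array([ 0.55819877, -0.4217245 ,  1.64316469]), 'orientation': array([[ 0.98496655, -0.16642259,  0.04630784],
       [ 0.17249687,  0.9331842 , -0.31529682],
       [ 0.00925877,  0.31854478,  0.9478626 ]])}
{'time': 0.1, 'joints': array([-69.47853176,  19.06712371,  -3.70610574,  83.70026556,
         1.2384703 ,  77.34222249,  -5.07085783]), 'joint_velocities': array([ 0.06153891, -0.10887668, -0.11072079, -0.17978961, -0.01525207,
       -0.07858614, -0.05094378]), 'effort': array([ 9.45159445e-04, -6.26745415e+01,  4.88645816e-02, -3.92435753e+01,
        1.63261191e-02,  6.86967687e-03,  1.16736462e-05]), 'tcp_pos': array([0.23216677, 0.57993266, 0.23061659]), 'tool_rot': array([[-9.28381227e-01,  3.71629051e-01, -3.82446965e-04],
       [ 3.71629240e-01,  9.28380510e-01, -1.15570429e-03],
       [-7.44369793e-05, -1.21506264e-03, -9.99999259e-01]]), 'ft_force': array([ 0.80949053, -0.04226992, -0.25700113]), 'wrist_torque': array([ 0.00517437, -0.01748621,  0.01056988]), 'grasp_force': 0.0, 'finger_gap': 0.08535824834860163}
```

View pics/top0.png

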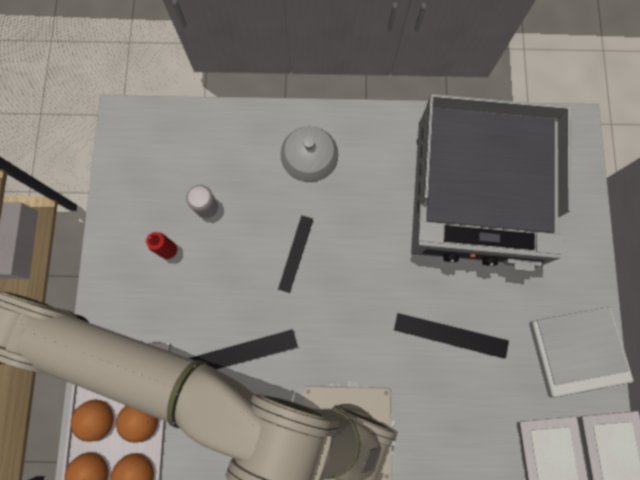

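View pics/side0.png

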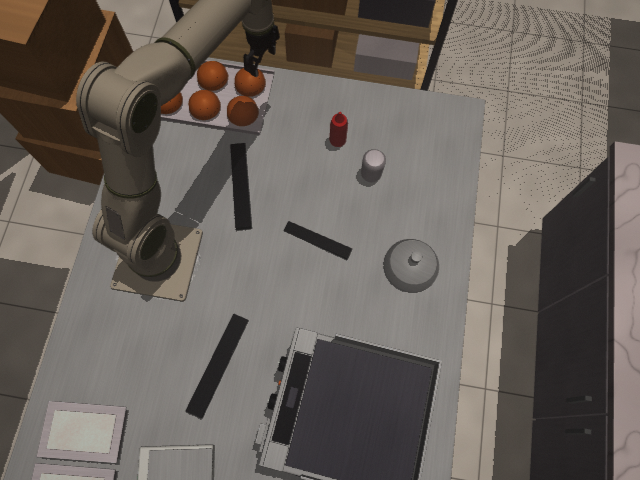

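The top view shows three black strips: A at pixel (297,254), B at (250,348), partly under the arm, and C at (452,335). The griddle is on the right, with its front-left corner near (422,245). Next I measure the strips and the griddle.

```bash
python3 - <<'E'
from h import *
for n in('top','side'):
    z=np.load(f'{n}0.npz'); p,d=z['p'],z['d']; c=arm.calibration(n); W=pts(d,c)
    hs=p.max(-1)
    m=((hs<70)&(d>0)&(W[...,2]>-.01)&(W[...,2]<.03)).astype(np.uint8)
    m=cv2.morphologyEx(m,cv2.MORPH_OPEN,np.ones((3,3)))
    k,lab,st,ce=cv2.connectedComponentsWithStats(m)
    for i in range(1,k):
        if st[i,4]<250: continue
        q=W[lab==i]; (cx,cy),(a,b),an=cv2.minAreaRect(q[:,:2].astype(np.float32))
        ctr=np.array([cx,cy]); u,s,vt=np.linalg.svd(q[:,:2]-ctr,full_matrices=False); ax=vt[0]
        t=(q[:,:2]-ctr)@ax
        e=[(round(float(np.median(q[abs(t-x)<.015][:,2])),4)) for x in (t.min()+.015,0,t.max()-.015)]
        print(n,ce[i].round(),st[i,4],'c',ctr.round(4),'size',round(a,4),round(b,4),'ax',ax.round(4),'z lo,mid,hi',e)
    # griddle top: points z .175-.195 & top guard
    g=((W[...,2]>.172)&(W[...,2]<.195)&(W[...,1]<0)&(W[...,0]>.2)&(d>0))
    q=W[g][:,:2].astype(np.float32); r=cv2.minAreaRect(q); print(n,'rim',g.sum(),r, cv2.boxPoints(r).round(4).tolist())
    g=((W[...,2]>.06)&(W[...,2]<.26)&(W[...,1]<0)&(W[...,0]>.2)&(d>0))
    q=W[g][:,:2].astype(np.float32); r=cv2.minAreaRect(q); print(n,'body',g.sum(),r, cv2.boxPoints(r).round(4).tolist())
    g=((W[...,2]>.225)&(W[...,2]<.245)&(W[...,1]<0)&(W[...,0]>.2)&(d>0))
    q=W[g][:,:2].astype(np.float32); r=cv2.minAreaRect(q); print(n,'guard',g.sum(),r, cv2.boxPoints(r).round(4).tolist())
    cv2.imwrite(f'pics/{n}c.png',cv2.resize(p[...,::-1][200:300,380:580] if n=='top' else p[...,::-1][300:480,180:460],None,fx=4 if n=='top' else 2.8,fy=4 if n=='top' else 2.8,interpolation=cv2.INTER_CUBIC))
E
```

```text
top [295. 253.] 844 c [0.474  0.1415] size 0.0323 0.2134 ax [-0.9602  0.2793] z lo,mid,hi [0.0153, 0.0094, 0.0038]
top [452. 335.] 1913 c [ 0.2564 -0.283 ] size 0.3015 0.0476 ax [0.2329 0.9725] z lo,mid,hi [0.0213, 0.0137, 0.0043]
top [248. 350.] 1624 c [0.201  0.2739] size 0.0488 0.2829 ax [ 0.2612 -0.9653] z lo,mid,hi [0.0057, 0.0123, 0.0209]
top rim 19215 ((0.6414135694503784, -0.3560396134853363), (0.35252970457077026, 0.3804904520511627), 85.80609893798828) [[0.43880000710487366, -0.5178999900817871], [0.8183000087738037, -0.5457000136375427], [0.843999981880188, -0.19419999420642853], [0.46459999680519104, -0.1662999987602234]]
top body 24483 ((0.6302433013916016, -0.35489585995674133), (0.35520124435424805, 0.40974920988082886), 85.4529800415039) [[0.41190001368522644, -0.5156999826431274], [0.8203999996185303, -0.5482000112533569], [0.8485999703407288, -0.1941000074148178], [0.4401000142097473, -0.1615999937057495]]
top guard 1374 ((0.6970735788345337, -0.3601306676864624), (0.352154016494751, 0.27638763189315796), 85.6591567993164) [[0.5458999872207642, -0.5252000093460083],
[... 781 characters left out ...]
, -0.5419999957084656], [0.8421000242233276, -0.193900004029274], [0.46779999136924744, -0.1657000035047531]]
side body 21853 ((0.6307603120803833, -0.3534711003303528), (0.3533264696598053, 0.40744253993034363), 85.58192443847656) [[0.414000004529953, -0.5138999819755554], [0.8202999830245972, -0.5453000068664551], [0.8475000262260437, -0.19300000369548798], [0.44130000472068787, -0.1615999937057495]]
side guard 754 ((0.6979867219924927, -0.35703518986701965), (0.35042622685432434, 0.2731231451034546), 85.85523986816406) [[0.5490999817848206, -0.5218999981880188], [0.8215000033378601, -0.541700005531311], [0.8468999862670898, -0.19220000505447388], [0.574400007724762, -0.17239999771118164]]
```

View pics/topc.png

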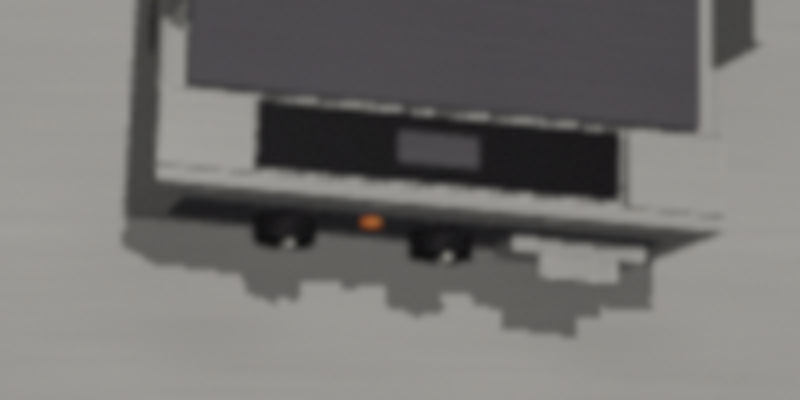

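There are three candidates: A at pixel (295,253), about 0.22 x 0.036 m, and B (248,350) and C (452,335), both about 0.30 x 0.05 m and 21 mm thick. A has the given size, so A is the shim. The crop shows the griddle's front with its flat left corner. Next I check A up close and measure the dome, the shaker and A's thickness profile.

```bash
python3 - <<'E'
from h import *
out=[]
for n,roi in(('top',(270,205,325,300)),('side',(275,212,360,268))):
    z=np.load(f'{n}0.npz'); p,d=z['p'],z['d']; c=arm.calibration(n); W=pts(d,c)
    u0,v0,u1,v1=roi; m=np.zeros((480,640),np.uint8); m[v0:v1,u0:u1]=(p[v0:v1,u0:u1].max(-1)<85)
    cn=max(cv2.findContours(m,cv2.RETR_EXTERNAL,cv2.CHAIN_APPROX_NONE)[0],key=cv2.contourArea)
    mm=cv2.drawContours(np.zeros_like(m),[cn],-1,1,-1)>0
    q=W[mm&(d>0)]; (cx,cy),(a,b),an=cv2.minAreaRect(q[:,:2].astype(np.float32)); ctr=np.array([cx,cy])
    vt=np.linalg.svd(q[:,:2]-q[:,:2].mean(0),full_matrices=False)[2][0]; vt=vt*np.sign(-vt[0])
    t=(q[:,:2]-ctr)@vt
    print(n,'c',ctr.round(4),'mean',q[:,:2].mean(0).round(4),a,b,'yaw nose?',np.degrees(np.arctan2(vt[1],vt[0])).round(2))
    print([ (round(x,2),round(float(np.median(q[abs(t-x)<.01][:,2])),4)) for x in np.arange(-.1,.11,.04)])
    print(n,'box px',cv2.boxPoints(cv2.minAreaRect(cn)).round(1).tolist())
    r=np.zeros_like(m); r[v0-8:v1+8,u0-8:u1+8]=1
    cz=W[(r>0)&(p.max(-1)>110)&(d>0)]; print('counter z',np.median(cz[:,2]).round(4))
    k,l,st,ce=cv2.connectedComponentsWithStats(((W[...,2]>.03)&(W[...,2]<.2)&(W[...,0]>.3)&(W[...,1]>-.12)&(W[...,1]<.5)&(d>0)).astype(np.uint8))
    for i in range(1,k):
        if st[i,4]>80: q=W[l==i]; print('obj',ce[i].round(),q.min(0).round(3),q.max(0).round(3))
    out.append(cv2.resize(p[v0-10:v1+10,u0-10:u1+10,::-1],(380,420),interpolation=cv2.INTER_CUBIC))
cv2.imwrite('pics/A.png',np.hstack(out))
E
```

```text
top c [0.4742 0.1417] mean [0.4736 0.1418] 0.033538952469825745 0.2157256305217743 yaw nose? 163.88
[(np.float64(-0.1), 0.0152), (np.float64(-0.06), 0.0136), (np.float64(-0.02), 0.0104), (np.float64(0.02), 0.0079), (np.float64(0.06), 0.0051), (np.float64(0.1), 0.0034)]
top box px [[277.8999938964844, 288.3999938964844], [301.3999938964844, 215.1999969482422], [312.8999938964844, 218.89999389648438], [289.3999938964844, 292.1000061035156]]
counter z -0.0001
obj [309. 151.] [0.691 0.036 0.03 ] [0.84  0.185 0.104]
obj [201. 200.] [0.569 0.367 0.03 ] [0.641 0.437 0.112]
obj [163. 245.] [0.45  0.474 0.031] [0.503 0.5   0.163]
side c [0.4734 0.1449] mean [0.4773 0.1425] 0.04284398630261421 0.22083371877670288 yaw nose? 163.38
[(np.float64(-0.1), 0.0152), (np.float64(-0.06), 0.0119), (np.float64(-0.02), 0.0103), (np.float64(0.02), 0.0082), (np.float64(0.06), 0.0049), (np.float64(0.1), 0.0037)]
side box px [[282.6000061035156, 232.1999969482422], [287.8999938964844, 220.10000610351562], [352.0, 248.1999969482422], [346.70001220703125, 260.20001220703125]]
counter z 0.0001
obj [338. 130.] [0.452 0.473 0.031] [0.506 0.5   0.167]
obj [373. 163.] [0.57  0.365 0.03 ] [0.641 0.443 0.115]
obj [412. 263.] [0.695 0.036 0.03 ] [0.847 0.189 0.108]
```

View pics/A.png

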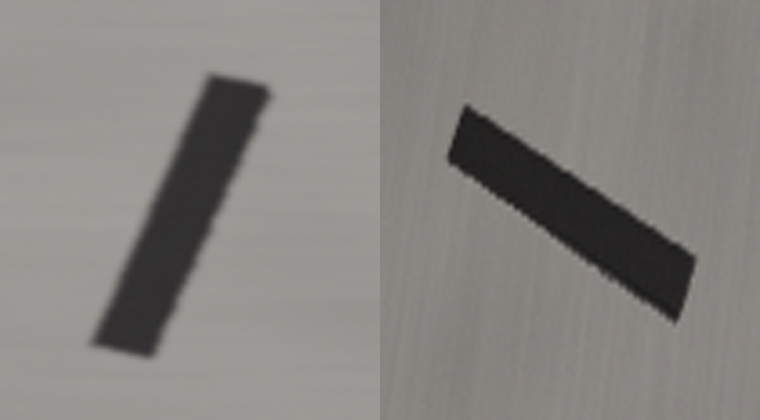

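The crop shows strip A's heel at the far +x end, where it is 15 mm thick, and its nose at the -x, +y end, where it is 3 mm. Its centre is about (0.474, 0.1425) with the nose at yaw 163.7°. The foot is about (0.4935, -0.193), and the slide must point along yaw 265.7°. I'll grip it with tool yaw -16.3°, which leaves the last joint room for the turn.

drive_tool(commands=[[0, 0, 1, -0.475, -0.307, 0, -1], [0, 0, 1, -0.475, -0.307, 0, -1], [0, 0, 1, -0.475, -0.307, 0, -1], [0, 0, 1, -0.475, -0.307, 0, -1], [0, 0, 1, -0.475, -0.307, 0, -1]], newtons=40)

```text
time: 0.72
tcp_pos: [0.4137, 0.3233, 0.2312]
tool_rot: [[-0.244, 0.97, -0.0], [0.97, 0.244, 0.0], [0.0, -0.0, -1.0]]
ft_force: [1.5, 0.3, -0.1]
finger_gap: 0.0855
grasp_force: 0.0
```

```bash
cat > go.py <<'E'
import sys,numpy as np
from h import arm
def st():
    s=arm.observe(); R=np.array(s['tool_rot']); y=np.degrees(np.arctan2(R[1,0],R[0,0]))
    print('t',round(s['time'],2),'tcp',s['tcp_pos'].round(4),'yaw',y.round(2),'tilt z',R[:,2].round(4),'F',s['ft_force'].round(2),'gap',round(s['finger_gap'],4),'gf',round(s['grasp_force'],1),'j',s['joints'].round(0)); return s,R,y
if __name__=='__main__':
    s,R,y=st()
    if len(sys.argv)>4:
        x,yy,z,w=map(float,sys.argv[1:5])
        print('shift',(R.T@(np.array([x,yy,z])-s['tcp_pos'])).round(4),'turn z share',round(-(w-y)/90,4),'alt',round(-(w-y-360)/90,3),round(-(w-y+360)/90,3))
E
python3 go.py .5585 .118 .15 -16.3
```

```text
t 0.72 tcp [0.4137 0.3233 0.2312] yaw 104.11 tilt z [-2.e-04  1.e-04 -1.e+00] F [ 1.46  0.34 -0.12] gap 0.0855 gf 0.0 j [-54.   6.  12.  99.  -1.  75. -28.]
shift [-0.2344  0.0904  0.0811] turn z share 1.3379 alt 5.338 -2.662
```

drive_tool(commands=[[0, 0, 1, -0.234, 0.09, 0, -1], [0, 0, 1, -0.234, 0.09, 0, -1], [0, 0, 1, -0.234, 0.09, 0, -1], [0, 0, 1, -0.234, 0.09, 0.05, -1], [0, 0, 1, -0.234, 0.09, 0.08, -1]])

```text
time: 1.35
tcp_pos: [0.5601, 0.1173, 0.1506]
tool_rot: [[0.641, 0.767, 0.002], [0.767, -0.641, -0.001], [0.0, 0.002, -1.0]]
ft_force: [-0.3, 0.6, -0.2]
finger_gap: 0.0853
grasp_force: 0.0
```

```bash
python3 go.py .5585 .118 .10 -16.3
```

```text
t 1.35 tcp [0.5601 0.1173 0.1506] yaw 50.12 tilt z [ 1.7e-03 -9.0e-04 -1.0e+00] F [-0.34  0.63 -0.22] gap 0.0853 gf 0.0 j [-39.  16.  27.  99.  -8.  66. -50.]
shift [-0.0006 -0.0018  0.0506] turn z share 0.738 alt 4.738 -3.262
```

drive_tool(commands=[[0, 0, 0.738, 0, -0.001, 0.05, -1], [0, 0, 0.738, 0, -0.001, 0.05, -1], [0, 0, 0.738, 0, -0.001, 0.05, -1], [0, 0, 0.738, 0, -0.001, 0.05, -1], [0, 0, 0.738, 0, -0.001, 0.05, -1]])

```text
time: 1.98
tcp_pos: [0.5574, 0.1218, 0.101]
tool_rot: [[0.998, -0.058, -0.001], [-0.058, -0.998, -0.0], [-0.001, 0.0, -1.0]]
ft_force: [0.3, 0.9, -0.2]
finger_gap: 0.0853
grasp_force: 0.0
```

```bash
python3 go.py .5585 .118 .04 -16.3
```

```text
t 1.98 tcp [0.5574 0.1218 0.101 ] yaw -3.32 tilt z [-7.e-04 -2.e-04 -1.e+00] F [ 0.28  0.91 -0.16] gap 0.0853 gf 0.0 j [-46.  21.  35. 102. -14.  61. -99.]
shift [0.0013 0.0037 0.061 ] turn z share 0.1443 alt 4.144 -3.856
```

drive_tool(commands=[[0, 0, 0.144, 0.001, 0.003, 0.03, -1], [0, 0, 0.144, 0.001, 0.003, 0.06, -1], [0, 0, 0.144, 0.001, 0.003, 0.06, -1]])

```text
time: 2.35
tcp_pos: [0.5568, 0.1183, 0.0393]
tool_rot: [[0.962, -0.274, -0.004], [-0.274, -0.962, -0.002], [-0.003, 0.003, -1.0]]
ft_force: [-0.6, -0.0, 1.1]
finger_gap: 0.0856
grasp_force: 0.0
```

```bash
python3 - <<'E'
from h import *
out=[]
for n,(u0,v0,u1,v1) in(('top',(250,170,350,300)),('side',(260,170,380,280))):
    p,d,c=shot(n); out.append(cv2.resize(p[v0:v1,u0:u1,::-1],(390,500),interpolation=cv2.INTER_CUBIC))
cv2.imwrite('pics/g1.png',np.hstack(out))
E
python3 go.py .5585 .118 .004 -16.3
```

```text
t 2.45 tcp [0.5588 0.1187 0.0419] yaw -15.86 tilt z [ 1.e-04 -1.e-04 -1.e+00] F [-0.42 -0.89  0.63] gap 0.0852 gf 0.0 j [ -46.   26.   36.  105.  -18.   55. -108.]
shift [-0.0001  0.0007  0.0379] turn z share 0.0049 alt 4.005 -3.995
```

View pics/g1.png

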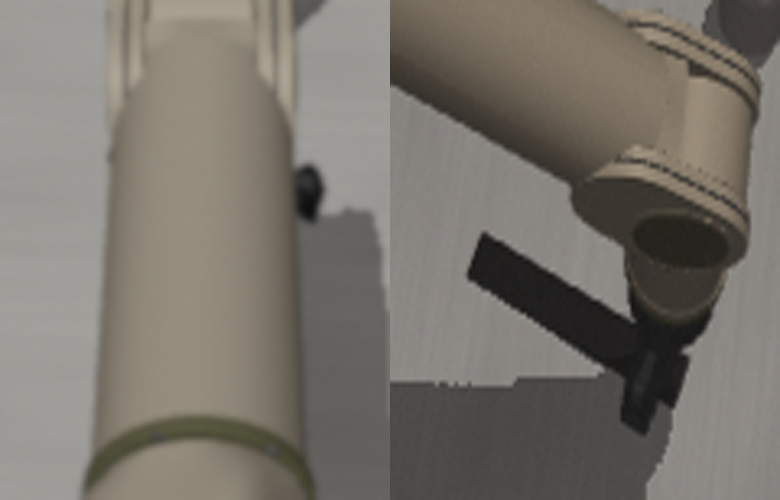

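The side view shows the open fingers straddling the strip's heel at about crop pixel (650,365); the arm hides it in the top view. Now I descend and grip.

drive_tool(commands=[[0, 0, 0.005, 0, 0.001, 0.025, -1], [0, 0, 0.005, 0, 0.001, 0.037, -1], [0, 0, 0.005, 0, 0.001, 0.037, -1], [0, 0, 0.005, 0, 0.001, 0.037, 1], [0, 0, 0.005, 0, 0.001, 0.037, 1]], newtons=40)

```text
time: 3.08
tcp_pos: [0.5588, 0.1179, 0.0051]
tool_rot: [[0.959, -0.282, 0.001], [-0.282, -0.959, 0.001], [0.001, -0.001, -1.0]]
ft_force: [0.8, 0.1, -0.3]
finger_gap: 0.0515
grasp_force: 0.0
```

drive_tool(commands=[[0, 0, 0, 0, 0, 0, 1], [0, 0, 0, 0, 0, 0, 1], [0, 0, 0, 0, 0, 0, 1]])

```text
time: 3.45
tcp_pos: [0.5588, 0.118, 0.005]
tool_rot: [[0.959, -0.282, 0.001], [-0.282, -0.959, 0.001], [0.001, -0.001, -1.0]]
ft_force: [-0.0, 0.3, 6.5]
finger_gap: 0.0349
grasp_force: 40.0
```

```bash
python3 go.py .5585 .118 .024 -16.3
```

```text
t 3.45 tcp [0.5588 0.118  0.005 ] yaw -16.37 tilt z [ 1.e-03  8.e-04 -1.e+00] F [-0.03  0.34  6.52] gap 0.0349 gf 40.0 j [ -44.   29.   34.  106.  -21.   51. -107.]
shift [-0.0003  0.0001 -0.019 ] turn z share -0.0008 alt 3.999 -4.001
```

drive_tool(commands=[[0, 0, 0, 0, 0, -0.02, 1], [0, 0, -0.12, 0, 0, -0.02, 1], [0, 0, -0.24, 0, 0.01, -0.02, 1], [0, 0, -0.36, 0, 0.02, -0.02, 1], [0, 0, -0.48, 0, 0.03, -0.02, 1]], newtons=60)

```text
time: 4.08
tcp_pos: [0.55, 0.0885, 0.0255]
tool_rot: [[0.891, 0.453, 0.001], [0.453, -0.891, -0.0], [0.001, 0.0, -1.0]]
ft_force: [-0.0, 0.9, -0.6]
finger_gap: 0.0341
grasp_force: 60.3
```

```bash
python3 go.py .513 .064 .025 85.7
```

```text
t 4.08 tcp [0.55   0.0885 0.0255] yaw 26.94 tilt z [ 8.e-04 -0.e+00 -1.e+00] F [-0.02  0.91 -0.55] gap 0.0341 gf 60.3 j [-36.  24.  27. 107. -13.  52. -66.]
shift [-0.0441  0.0051  0.0004] turn z share -0.6529 alt 3.347 -4.653
```

drive_tool(commands=[[0, 0, -0.12, -0.01, 0.001, 0, 1], [0, 0, -0.24, -0.02, 0.002, 0, 1], [0, 0, -0.36, -0.03, 0.003, 0, 1], [0, 0, -0.48, -0.04, 0.004, 0, 1], [0, 0, -0.6, -0.044, 0.005, 0, 1]])

```text
time: 4.7
tcp_pos: [0.5126, 0.0642, 0.0254]
tool_rot: [[0.163, 0.987, 0.001], [0.987, -0.163, -0.0], [-0.0, 0.001, -1.0]]
ft_force: [-0.5, -0.6, -1.0]
finger_gap: 0.0342
grasp_force: 60.3
```

```bash
python3 go.py .513 .064 .025 85.7
```

```text
t 4.7 tcp [0.5126 0.0642 0.0254] yaw 80.63 tilt z [ 6.e-04 -3.e-04 -1.e+00] F [-0.53 -0.61 -1.01] gap 0.0342 gf 60.3 j [-27.  19.  17. 113.  -7.  50. -16.]
shift [-0.0001  0.0004  0.0004] turn z share -0.0563 alt 3.944 -4.056
```

Now I finish the turn, lower the shim so it touches the counter, and look.

drive_tool(commands=[[0, 0, -0.056, 0, 0, 0, 1], [0, 0, -0.056, 0, 0, 0.01, 1], [0, 0, -0.056, 0, 0, 0.017, 1], [0, 0, -0.056, 0, 0, 0.019, 1], [0, 0, -0.056, 0, 0, 0.019, 1]])

```text
time: 5.32
tcp_pos: [0.5126, 0.0647, 0.0052]
tool_rot: [[0.082, 0.997, -0.0], [0.997, -0.082, -0.0], [-0.0, -0.0, -1.0]]
ft_force: [0.1, 0.3, 0.3]
finger_gap: 0.0345
grasp_force: 60.3
```

```bash
cat > look.py <<'E'
from h import *
import sys
from go import st
st()
F=np.array([.4935,-.193]); gx=np.array([.9972,-.075]); gy=np.array([.075,.9972])
out=[]
for n in('side','top'):
    p,d,c=shot(n); W=pts(d,c)
    m=((p.max(-1)<80)&(d>0)&(W[...,2]>-.005)&(W[...,2]<.018)&(abs(W[...,0]-.5)<.06)&(W[...,1]>-.2)&(W[...,1]<.15)).astype(np.uint8)
    k,l,s,ce=cv2.connectedComponentsWithStats(m)
    for i in range(1,k):
        if s[i,4]<60: continue
        q=W[l==i]; r=(q[:,:2]-F); a=r@gy; b=r@gx
        e=[(round(x,2),np.round([b[abs(a-x)<.006].min(),b[abs(a-x)<.006].max(),np.median(q[abs(a-x)<.006][:,2])],4).tolist()) for x in np.arange(a.min()+.01,a.max(),.03)]
        print(n,s[i,4],'along',a.min().round(4),a.max().round(4),e)
    x,y=(270,250) if n=='side' else (330,170)
    out.append(cv2.resize(p[y:y+130,x:x+100,::-1],(390,507),interpolation=cv2.INTER_CUBIC))
cv2.imwrite(f'pics/{sys.argv[1]}.png',np.hstack(out))
E
python3 look.py l1
```

```text
t 5.33 tcp [0.5126 0.0647 0.0052] yaw 85.3 tilt z [-5.e-04 -2.e-04 -1.e+00] F [0.14 0.3  0.31] gap 0.0345 gf 60.3 j [-26.  20.  16. 113.  -7.  47. -11.]
side 1356 along 0.0562 0.2611 [(np.float64(0.07), [-0.0206, 0.0153, 0.002]), (np.float64(0.1), [-0.0199, 0.0157, 0.0047]), (np.float64(0.13), [-0.019, 0.0162, 0.0064]), (np.float64(0.16), [-0.0647, 0.0171, 0.0036]), (np.float64(0.19), [-0.0678, 0.0175, 0.0046]), (np.float64(0.22), [-0.069, 0.0195, 0.0056]), (np.float64(0.25), [-0.0708, 0.0473, 0.0028])]
top 458 along 0.0563 0.1674 [(np.float64(0.07), [-0.019, 0.0139, 0.0033]), (np.float64(0.1), [-0.0181, 0.0145, 0.0049]), (np.float64(0.13), [-0.0187, 0.0144, 0.0082]), (np.float64(0.16), [-0.0196, 0.0166, 0.0089])]
```

View pics/l1.png

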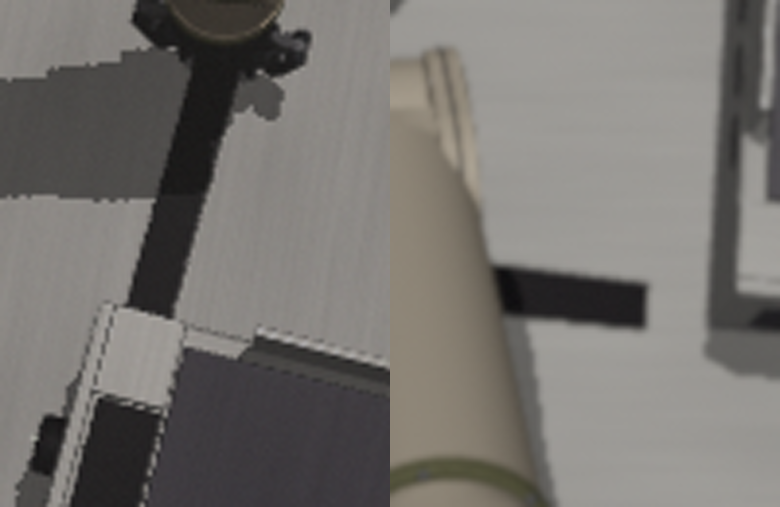

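The shim is held straight, with its nose about 56 mm short of the foot and its midline within about 2 mm of the foot. I start sliding it in.

drive_tool(commands=[[0, 0, -0.004, -0.015, 0.002, 0, 1], [0, 0, -0.004, -0.03, 0.002, 0, 1], [0, 0, -0.004, -0.045, 0.002, 0, 1], [0, 0, -0.004, -0.055, 0.002, 0, 1], [0, 0, -0.004, -0.065, 0.002, 0, 1]])

```text
time: 6.05
tcp_pos: [0.5094, -0.0008, 0.0053]
tool_rot: [[0.075, 0.997, 0.0], [0.997, -0.075, 0.0], [0.0, 0.0, -1.0]]
ft_force: [0.6, 0.5, -0.9]
finger_gap: 0.0344
grasp_force: 60.3
```

drive_tool(commands=[[0, 0, 0, -0.001, 0, 0, 1], [0, 0, 0, -0.002, 0, 0, 1], [0, 0, 0, -0.003, 0, 0, 1], [0, 0, 0, -0.004, 0, 0, 1], [0, 0, 0, -0.005, 0, 0, 1]])

```text
time: 6.68
tcp_pos: [0.5091, -0.005, 0.0053]
tool_rot: [[0.074, 0.997, 0.0], [0.997, -0.074, 0.0], [0.0, 0.0, -1.0]]
ft_force: [-1.3, -0.7, -0.9]
finger_gap: 0.0346
grasp_force: 60.2
```

drive_tool(commands=[[0, 0, 0, -0.001, 0, 0, 1], [0, 0, 0, -0.002, 0, 0, 1], [0, 0, 0, -0.003, 0, 0, 1], [0, 0, 0, -0.004, 0, 0, 1], [0, 0, 0, -0.005, 0, 0, 1]])

```text
time: 7.3
tcp_pos: [0.5087, -0.0102, 0.0053]
tool_rot: [[0.075, 0.997, 0.0], [0.997, -0.075, 0.0], [0.0, 0.0, -1.0]]
ft_force: [0.2, 0.4, -0.1]
finger_gap: 0.0342
grasp_force: 60.2
```

drive_tool(commands=[[0, 0, 0, -0.001, 0, 0, 1], [0, 0, 0, -0.002, 0, 0, 1], [0, 0, 0, -0.003, 0, 0, 1], [0, 0, 0, -0.004, 0, 0, 1], [0, 0, 0, -0.005, 0, 0, 1]])

```text
time: 7.92
tcp_pos: [0.5083, -0.0152, 0.0053]
tool_rot: [[0.075, 0.997, 0.0], [0.997, -0.075, 0.0], [0.0, 0.0, -1.0]]
ft_force: [0.6, 0.3, -0.9]
finger_gap: 0.0343
grasp_force: 60.2
```

drive_tool(commands=[[0, 0, 0, -0.001, 0, 0, 1], [0, 0, 0, -0.002, 0, 0, 1], [0, 0, 0, -0.003, 0, 0, 1], [0, 0, 0, -0.004, 0, 0, 1], [0, 0, 0, -0.005, 0, 0, 1]])

```text
time: 8.55
tcp_pos: [0.508, -0.0201, 0.0053]
tool_rot: [[0.075, 0.997, 0.0], [0.997, -0.075, 0.0], [0.0, 0.0, -1.0]]
ft_force: [0.9, 0.4, -1.4]
finger_gap: 0.034
grasp_force: 60.2
```

drive_tool(commands=[[0, 0, 0, -0.001, 0, 0, 1], [0, 0, 0, -0.002, 0, 0, 1], [0, 0, 0, -0.003, 0, 0, 1], [0, 0, 0, -0.004, 0, 0, 1], [0, 0, 0, -0.004, 0, 0, 1]])

```text
time: 9.18
tcp_pos: [0.5076, -0.0242, 0.0053]
tool_rot: [[0.075, 0.997, -0.0], [0.997, -0.075, -0.0], [-0.0, -0.0, -1.0]]
ft_force: [0.2, 0.3, -0.2]
finger_gap: 0.0344
grasp_force: 60.2
```

drive_tool(commands=[[0, 0, 0, -0.001, 0, 0.0003, 1], [0, 0, 0, -0.002, 0, 0.0006, 1], [0, 0, 0, -0.003, 0, 0.0006, 1], [0, 0, 0, -0.004, 0, 0.0006, 1], [0, 0, 0, -0.004, 0, 0.0006, 1]])

```text
time: 9.8
tcp_pos: [0.508, -0.0277, 0.0052]
tool_rot: [[0.074, 0.997, 0.001], [0.997, -0.074, 0.001], [0.001, 0.001, -1.0]]
ft_force: [0.6, 2.3, 6.1]
finger_gap: 0.0343
grasp_force: 60.9
```

drive_tool(commands=[[0, 0, 0, -0.001, 0, 0, 1], [0, 0, 0, -0.002, 0, 0, 1], [0, 0, 0, -0.003, 0, 0, 1], [0, 0, 0, -0.004, 0, 0, 1], [0, 0, 0, -0.004, 0, 0, 1]])

```text
time: 10.42
tcp_pos: [0.5077, -0.0317, 0.0052]
tool_rot: [[0.074, 0.997, 0.001], [0.997, -0.074, 0.001], [0.001, 0.001, -1.0]]
ft_force: [-0.3, 2.1, 5.3]
finger_gap: 0.0341
grasp_force: 60.9
```

drive_tool(commands=[[0, 0, 0, -0.001, 0, 0, 1], [0, 0, 0, -0.002, 0, 0, 1], [0, 0, 0, -0.003, 0, 0, 1], [0, 0, 0, -0.004, 0, 0, 1], [0, 0, 0, -0.004, 0, 0, 1]])

```text
time: 11.05
tcp_pos: [0.5074, -0.0357, 0.0052]
tool_rot: [[0.074, 0.997, 0.001], [0.997, -0.074, 0.001], [0.001, 0.001, -1.0]]
ft_force: [-1.0, 3.5, 5.7]
finger_gap: 0.0343
grasp_force: 60.9
```

drive_tool(commands=[[0, 0, 0, -0.001, 0, -0.0003, 1], [0, 0, 0, -0.002, 0, -0.0003, 1], [0, 0, 0, -0.003, 0, -0.0003, 1], [0, 0, 0, -0.003, 0, -0.0003, 1]])

```text
time: 11.55
tcp_pos: [0.5067, -0.039, 0.0051]
tool_rot: [[0.075, 0.997, 0.0], [0.997, -0.075, 0.0], [0.0, 0.0, -1.0]]
ft_force: [0.2, 3.7, 5.6]
finger_gap: 0.0343
grasp_force: 60.9
```

drive_tool(commands=[[0, 0, 0, -0.001, 0, 0, 1], [0, 0, 0, -0.002, 0, 0, 1], [0, 0, 0, -0.003, 0, 0, 1], [0, 0, 0, -0.003, 0, 0, 1]])

```text
time: 12.05
tcp_pos: [0.5065, -0.0416, 0.0051]
tool_rot: [[0.074, 0.997, 0.0], [0.997, -0.074, 0.001], [0.001, 0.0, -1.0]]
ft_force: [0.2, 3.3, 5.7]
finger_gap: 0.0341
grasp_force: 60.9
```

drive_tool(commands=[[0, 0, 0, -0.001, 0, 0, 1], [0, 0, 0, -0.002, 0, 0, 1], [0, 0, 0, -0.003, 0, 0, 1], [0, 0, 0, -0.003, 0, 0, 1]])

```text
time: 12.55
tcp_pos: [0.5063, -0.0441, 0.0051]
tool_rot: [[0.074, 0.997, 0.0], [0.997, -0.074, 0.001], [0.001, 0.0, -1.0]]
ft_force: [0.2, 5.8, 5.7]
finger_gap: 0.0342
grasp_force: 60.9
```

drive_tool(commands=[[0, 0, 0, -0.001, 0, 0, 1], [0, 0, 0, -0.002, 0, 0, 1], [0, 0, 0, -0.003, 0, 0, 1], [0, 0, 0, -0.003, 0, 0, 1]])

```text
time: 13.05
tcp_pos: [0.5062, -0.0465, 0.0051]
tool_rot: [[0.074, 0.997, 0.0], [0.997, -0.074, 0.002], [0.002, 0.0, -1.0]]
ft_force: [1.1, 7.3, 5.1]
finger_gap: 0.0341
grasp_force: 60.9
```

drive_tool(commands=[[0, 0, 0, -0.001, 0, 0, 1], [0, 0, 0, -0.002, 0, 0, 1], [0, 0, 0, -0.002, 0, 0, 1], [0, 0, 0, -0.002, 0, 0, 1]])

```text
time: 13.55
tcp_pos: [0.5061, -0.0481, 0.0051]
tool_rot: [[0.073, 0.997, 0.0], [0.997, -0.073, 0.002], [0.002, 0.0, -1.0]]
ft_force: [0.9, 9.9, 4.9]
finger_gap: 0.0344
grasp_force: 60.9
```

drive_tool(commands=[[0, 0, 0, 0, 0, 0, -0.3], [0, 0, 0, 0, 0, 0, -0.3], [0, 0, 0, 0, 0, 0, -0.3], [0, 0, 0, 0, 0, 0, -0.3], [0, 0, 0, 0, 0, 0, -0.3]])

```text
time: 14.18
tcp_pos: [0.5057, -0.0501, 0.005]
tool_rot: [[0.075, 0.997, -0.0], [0.997, -0.075, -0.0], [-0.0, -0.0, -1.0]]
ft_force: [-0.8, -0.3, -0.1]
finger_gap: 0.0557
grasp_force: 0.0
```

```bash
python3 go.py .506 -.05 .004 85.7
```

```text
t 14.18 tcp [ 0.5057 -0.0501  0.005 ] yaw 85.7 tilt z [-0. -0. -1.] F [-0.75 -0.27 -0.06] gap 0.0557 gf 0.0 j [-16.  20.  19. 115.  -9.  47.   3.]
shift [0.0001 0.0003 0.001 ] turn z share 0.0001 alt 4.0 -4.0
```

The push reached 9.9 N, of which about 2 N is counter friction, and the shim is now free. I rise straight up and shut the fingers.

drive_tool(commands=[[0, 0, 0, 0, 0, -0.02, -0.3], [0, 0, 0, 0, 0, -0.06, -0.3], [0, 0, 0, 0, 0, -0.12, -0.3], [0, 0, 0, 0, 0, -0.18, 1], [0, 0, 0, 0, 0, -0.24, 1]])

```text
time: 14.8
tcp_pos: [0.5053, -0.0501, 0.2471]
tool_rot: [[0.075, 0.997, 0.0], [0.997, -0.075, 0.0], [0.0, 0.0, -1.0]]
ft_force: [1.1, 1.1, -0.0]
finger_gap: 0.0197
grasp_force: 0.0
```

```bash
python3 look.py l2; python3 go.py .4935 -.193 .245 85.7
```

```text
t 14.8 tcp [ 0.5053 -0.0501  0.2471] yaw 85.71 tilt z [ 4.e-04  2.e-04 -1.e+00] F [ 1.15  1.12 -0.04] gap 0.0197 gf 0.0 j [-19.   3.  21. 101.  -1.  76.  -3.]
side 755 along -0.0101 0.169 [(np.float64(-0.0), [-0.0533, -0.0424, 0.0013]), (np.float64(0.03), [-0.0556, -0.0425, -0.0]), (np.float64(0.06), [-0.0578, 0.02, 0.0047]), (np.float64(0.09), [-0.06, 0.0265, 0.0039]), (np.float64(0.12), [-0.0171, 0.021, 0.0126]), (np.float64(0.15), [-0.0156, 0.0211, 0.015])]
top 97 along 0.1316 0.1593 [(np.float64(0.14), [-0.0156, 0.0193, 0.0149])]
t 14.9 tcp [ 0.5085 -0.0503  0.2517] yaw 85.69 tilt z [ 0.0104  0.0012 -0.9999] F [-0.34 -0.82 -1.23] gap 0.0042 gf 0.0 j [-19.   3.  21. 100.  -1.  76.  -3.]
shift [-0.1434 -0.0043  0.0064] turn z share -0.0001 alt 4.0 -4.0
```

View pics/l2.png

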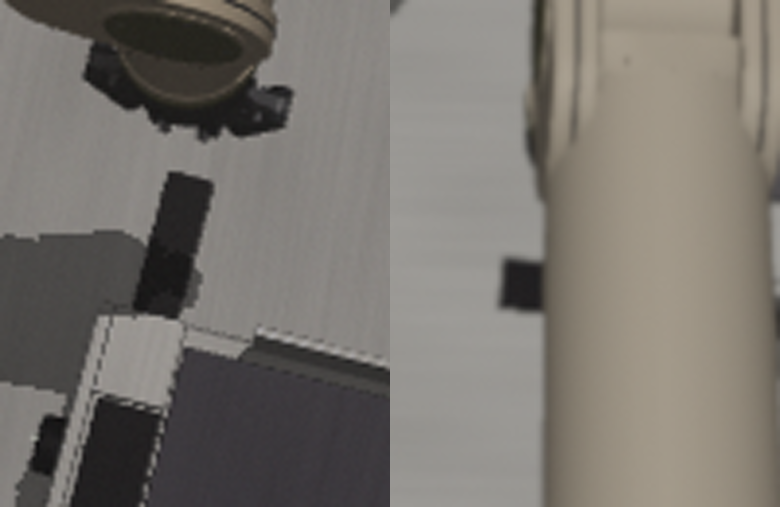

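The shim is in place: its heel sticks out about 0.16 m from the foot, its midline is about 2 mm off, and it is free of the fingers. Next I go over the corner.

drive_tool(commands=[[0, 0, 0, -0.04, -0.001, 0, 1], [0, 0, 0, -0.09, -0.003, 0, 1], [0, 0, 0, -0.143, -0.003, 0, 1], [0, 0, 0, -0.143, -0.003, 0.025, 1], [0, 0, 0, -0.143, -0.003, 0.045, 1]])

```text
time: 15.52
tcp_pos: [0.4915, -0.1931, 0.1989]
tool_rot: [[0.076, 0.997, -0.001], [0.997, -0.076, 0.0], [0.0, -0.001, -1.0]]
ft_force: [-0.4, -0.7, 0.1]
finger_gap: 0.0001
grasp_force: 0.0
```

```bash
python3 go.py .4935 -.193 .186 85.7
```

```text
t 15.53 tcp [ 0.4915 -0.1931  0.1989] yaw 85.62 tilt z [-5.e-04  1.e-04 -1.e+00] F [-0.38 -0.69  0.11] gap 0.0001 gf 0.0 j [-10.   8.  29. 102.  -4.  71.  16.]
shift [0.0002 0.0019 0.0129] turn z share -0.0009 alt 3.999 -4.001
```

drive_tool(commands=[[0, 0, 0, 0, 0.001, 0.005, 1], [0, 0, 0, 0, 0.001, 0.01, 1], [0, 0, 0, 0, 0.001, 0.012, 1], [0, 0, 0, 0, 0.001, 0.013, 1], [0, 0, 0, 0, 0.001, 0.013, 1]])

```text
time: 16.15
tcp_pos: [0.4932, -0.1925, 0.1873]
tool_rot: [[0.075, 0.997, 0.001], [0.997, -0.075, 0.0], [0.0, 0.001, -1.0]]
ft_force: [0.2, 0.4, 0.4]
finger_gap: -0.0001
grasp_force: 0.0
```

drive_tool(commands=[[0, 0, 0, 0, 0, 0.0005, 1], [0, 0, 0, 0, 0, 0.001, 1], [0, 0, 0, 0, 0, 0.001, 1]])

```text
time: 16.52
tcp_pos: [0.493, -0.1925, 0.186]
tool_rot: [[0.075, 0.997, 0.0], [0.997, -0.075, 0.0], [0.0, -0.0, -1.0]]
ft_force: [0.4, -0.0, 0.1]
finger_gap: -0.0001
grasp_force: 0.0
```

drive_tool(commands=[[0, 0, 0, 0, 0, 0.0005, 1], [0, 0, 0, 0, 0, 0.001, 1], [0, 0, 0, 0, 0, 0.001, 1]])

```text
time: 16.9
tcp_pos: [0.493, -0.1924, 0.1849]
tool_rot: [[0.075, 0.997, -0.0], [0.997, -0.075, 0.0], [0.0, -0.0, -1.0]]
ft_force: [0.5, 0.6, -0.6]
finger_gap: 0.0001
grasp_force: 0.0
```

drive_tool(commands=[[0, 0, 0, 0, 0, 0.0005, 1], [0, 0, 0, 0, 0, 0.001, 1], [0, 0, 0, 0, 0, 0.001, 1]])

```text
time: 17.27
tcp_pos: [0.4931, -0.1925, 0.1842]
tool_rot: [[0.075, 0.997, 0.0], [0.997, -0.075, 0.0], [0.0, 0.0, -1.0]]
ft_force: [-1.7, 0.4, 3.6]
finger_gap: -0.0
grasp_force: 1.6
```

drive_tool(commands=[[0, 0, 0, 0, 0, 0.0005, 1], [0, 0, 0, 0, 0, 0.0005, 1]])

```text
time: 17.52
tcp_pos: [0.4931, -0.1925, 0.1841]
tool_rot: [[0.075, 0.997, 0.0], [0.997, -0.075, 0.0], [0.0, 0.0, -1.0]]
ft_force: [-4.2, 0.9, 8.1]
finger_gap: 0.0004
grasp_force: 4.1
```

drive_tool(commands=[[0, 0, 0, 0, 0, 0.0003, 1], [0, 0, 0, 0, 0, 0.0003, 1], [0, 0, 0, 0, 0, 0.0003, 1], [0, 0, 0, 0, 0, 0.0003, 1], [0, 0, 0, 0, 0, 0.0003, 1]])

```text
time: 18.15
tcp_pos: [0.4931, -0.1925, 0.1841]
tool_rot: [[0.075, 0.997, 0.001], [0.997, -0.075, 0.0], [0.0, 0.001, -1.0]]
ft_force: [-4.4, 1.8, 11.8]
finger_gap: 0.0002
grasp_force: 5.5
```

It held 11.8 N with no dip (the tip stayed at 0.1841 m). I lift away.

drive_tool(commands=[[0, 0, 0, 0, 0, -0.003, 1], [0, 0, 0, 0, 0, -0.02, 1], [0, 0, 0, 0, 0, -0.06, 1], [0, 0, 0, 0.05, 0, -0.1, 1], [0, 0, 0, 0.1, 0, -0.12, 1]])

```text
time: 18.77
tcp_pos: [0.501, -0.0923, 0.3064]
tool_rot: [[0.077, 0.997, 0.004], [0.997, -0.077, -0.0], [0.0, 0.004, -1.0]]
ft_force: [0.7, 0.4, -1.5]
finger_gap: -0.0002
grasp_force: 0.0
```

drive_tool(commands=[[0, 0, 0, 0.06, 0, 0, 1], [0, 0, 0, 0.12, 0, 0, 1], [0, 0, 0, 0.18, 0, 0, 1], [0, 0, 0, 0.18, 0, 0, 1], [0, 0, 0, 0.18, 0, 0, 1]])

```text
time: 19.4
tcp_pos: [0.5141, 0.0862, 0.3038]
tool_rot: [[0.075, 0.997, 0.001], [0.997, -0.075, -0.0], [-0.0, 0.001, -1.0]]
ft_force: [0.2, -0.5, 0.4]
finger_gap: 0.0003
grasp_force: 0.0
```

```bash
python3 look.py l3
```

```text
t 19.4 tcp [0.5141 0.0862 0.3038] yaw 85.7 tilt z [ 6.e-04 -3.e-04 -1.e+00] F [ 0.23 -0.55  0.38] gap 0.0003 gf 0.0 j [-28.   4.  14.  93.  -1.  83. -18.]
side 950 along 0.0547 0.2391 [(np.float64(0.06), [-0.015, 0.0204, 0.0098]), (np.float64(0.09), [-0.0161, 0.0203, 0.0107]), (np.float64(0.12), [-0.0624, 0.0208, 0.0078]), (np.float64(0.15), [-0.0654, 0.0213, 0.0056]), (np.float64(0.18), [-0.0666, -0.0173, 0.0002]), (np.float64(0.21), [-0.0696, 0.0142, 0.001])]
top 476 along -0.0066 0.1288 [(np.float64(0.0), [-0.0172, -0.0152, 0.0026]), (np.float64(0.03), [-0.016, 0.017, 0.0092]), (np.float64(0.06), [-0.0161, 0.0195, 0.0091]), (np.float64(0.09), [-0.016, 0.0189, 0.012]), (np.float64(0.12), [-0.0148, 0.0192, 0.0139])]
```

View pics/l3.png

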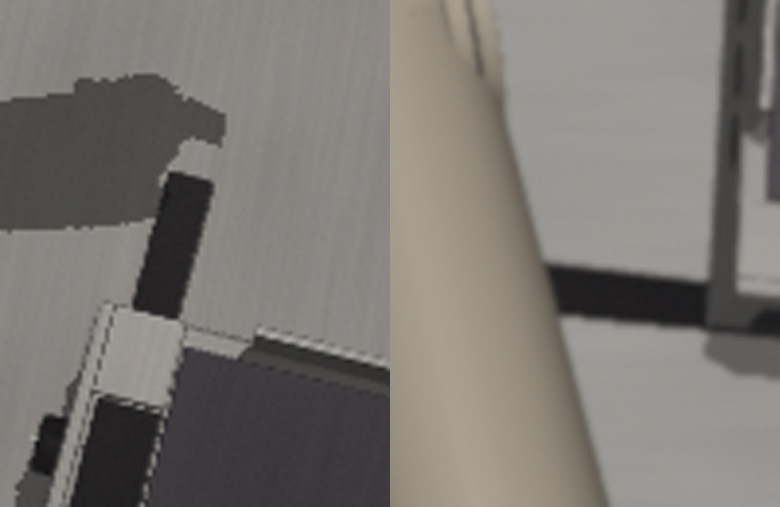

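The shim lies flat and straight under the corner, with its midline about 2 mm off the foot. The arm is clear, so I hand the job in.

```bash
python3 -c "
from workcell import arm
print(arm.close_job())"
```

```text
the job is handed in; nothing more can be done
None
```

The job is handed in, but no verdict came back: the shim took a push of about 8 N (9.9 N measured, about 2 N of it counter friction), I let it go, the corner showed no dip under 11.8 N, and the arm ended clear of everything.

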